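Set the stroke of a dosing pump by counting clicks

ROBOT

A 7-joint arm with a two-finger parallel gripper is mounted at the origin on the work surface. World frame = base frame: x ahead of the robot, y to its left, z up, the work surface at z = 0. Lengths are in mm, angles in rad, forces in N, time in s.
With the tool pointing down it reaches from about 400 to 850 mm from the base axis. Payload 4.5 kg.
Tool frame: the origin (TCP) lies between the finger pads; the fingertips stand 11 mm ahead of it and the grasp point (between the pads) lies 8 mm behind it; z points along the fingers, y is the line along which they close (so a half turn about z gives the same grasp; the last joint's range is limited). The gripper opens to 88 mm and grips with 3 to 60 N. Pads are 18 mm wide; open, the fingers measure 123 mm over their backs; the gripper's body (75 mm by 187 mm) begins 45 mm behind the grasp point.
Start: joints at [-1.163, 0.689, -0.195, 1.565, 0.157, 0.902, -0.215], TCP at [228.205, 581.872, 249.743] pointing down, gripper open.
Joint ranges: [-3.01, 3.01], [-0.46, 2.08], [-1.47, 1.51], [0.13, 2.56], [-1, 4.14], [0.04, 2.09], [-2.66, 2.66]. Speed limits (rad/s): [2.57, 2.57, 3.14, 3.14, 3.14, 3.14, 3.14].

INTERFACE

Orientations are given as [roll, pitch, yaw] about the fixed x, y, z axes, in that order (R = Rz(yaw) Ry(pitch) Rx(roll)).
In Python, from rig import manip, optics, models gives the robot as it stands.
- The arm moves only by the tool play_rows, never from a script. Its argument "plan" is a list of rows, each an object with "hand": the closure, from -1 (fully open) to 1 (shut); "offset": the shift along the tool's x, y, z in mm, a list of three; "delta_rot": the turn, a rotation vector about the tool's x, y, z in degrees, a list of three. A call has exactly 10 rows; each row shifts and turns the commanded pose from where the row before left it, along the tool's axes as they then stand; what a row does not reach is not made up. A row lasts 1/8 s, in which the tool goes at most 62.5 mm and 10.7 degrees, less where a joint would pass 70% of its speed; a pose out of reach is approached as far as the arm can. A call is refused whole if a number of a shift passes 62.5 or a number of a turn 10.7, either way. A call with a gripper value outside its range is refused whole. The fingers move at their own pace and stop on an object; "newtons" is the grip in N (left out, the last holds). Time passes only in rows, so rows that do not move let the fingers close, or fill a call up. It gives the time, the measured TCP pose, the force, the opening and the grip force at its end, in the units of the state.
- manip.sense(): the state, without advancing time (a new reading comes with each control period).
- optics.snapshot(name): name is "scene" or "side" or "wrist"; returns a dict with "img" (420x560x3 uint8, red, green, blue), "camera_matrix" (3x3 intrinsics, pixels), "world_from_camera" (4x4, takes a point from camera to world coordinates); the wrist camera has in their place "tool_from_camera" (4x4, takes a point from camera to tool coordinates, whose origin is the TCP and whose axes are the flange's). Camera axes: x right, y up, looking along -z (the intrinsics and any distortion apply to the point x, -y, -z); pixel columns grow to the right and rows downward; lengths in mm; the calibration is good to about 2 mm. The wrist camera is an equidistant fisheye: a pixel r from the principal point sees the ray r / f radians off the axis. A picture is of the moment at which its call begins: read the wrist's pose just before it. There is no depth.
- manip.close_job(): hands the job in; it is judged then, once.
Trained networks look in the newest picture that a camera, given by its name, has taken for a name from the list of things; names that differ only in an ending like _2 or _b are one class to them, and where a whole thing is asked for, a point or a joint stands for the part that bears it (a point fixed in the world has none). Each returns a list of dicts, best first, with "conf" (0 to 1); they miss things now and then, are a little off and sometimes report something else, mostly with a low value. They report only what shows in the picture. A call takes as long as a camera call.
- models.search_frame(target, camera): "point" ([column, row] in pixels, amid what is visible of it).
- models.trace(target, camera): "mask" (420x560 bool, what is visible of it) and "point" ([column, row] in pixels, amid what is visible of it).
The state is a dict: "time_s": time; "joints": joint angles; "joint_vel": joint speeds; "effort": joint torques, N m; "tcp_pos": TCP position; "eef_rot": TCP orientation; "contact_force": force on the tool from outside, world axes, zero at the start; "ft_torque": the same for the moment, N m; "grip_width": finger opening in mm; "finger_force": force on a finger pad.
Only numpy, scipy, OpenCV 4.12 (cv2) and the standard library are available. Lean on these libraries where they do the work, as an engineer would, in place of code of your own. Each camera call takes 0.05 s, during which the arm holds its last target. There are 200 camera calls.

TASK

Re-set the dosing pump on the bench: wind its round click knob anticlockwise until it gently meets its zero stop, never straining the stop, then turn it clockwise exactly five clicks from that stop. Then slide the steel lock latch fully home towards the knob, let go, and leave the bottles and the cup standing where they are.

Things in the scene. Friction and masses are not known exactly. Their poses are not given: they have to be found in the camera images.
- pump: Grey dosing pump fixed to the bench: box 220 (x) x 300 (y) x 90 mm high, flat deck at z = 90 mm; white pump head on its +x side (x = 110 to 160 mm, 110 mm wide, 82 mm high, black cap of 20 mm radius up to 109 mm). Origin: centre of its underside; x away from the robot, y left, z up at yaw 0; yawed up to 0.35 rad either way. Pump coordinates below are in this frame.
- knob_top (a point): Centre of the top of the black round ribbed knob, on its vertical axis, 30 mm above the deck, at (-20, 60, 120) mm of the pump. Fixed to the pump: does not turn with the knob. The knob is 45 mm across over the ribs, straight-sided from 4 to 28 mm above the deck, without pointer. A pinch of 20 to 30 N turns it; a weaker one may slip, a harder one can strain the stop.
- knob_foot (a point): Foot of the knob's axis on the deck; does not turn. Clockwise from above is up: positions 0 to 10, 0.349 rad (20 degrees) apart; starts at 2 to 5. Its resistance jumps to 0.15 to 0.4 N m as it leaves a position, fades to nothing half-way, then the knob pulls ahead (-0.03 to -0.3 N m) into the next and stays. Anticlockwise it meets a rigid stop 0.05 rad beyond 0, felt as 0.45 N m or slipping.
- stroke_pin (a point): Top centre of the small bare steel pin (6 mm diameter, 8 mm tall) in the black slot on the deck beyond the knob, at x = 80, z = 98 mm of the pump. The knob drives it 1.0 mm along pump +y per click clockwise: pump y = 55 mm at position 0, 60 mm at position 5, 65 mm at position 10. The steps are about as small as the error of its measured place. Do not push it.
- stop_pin: The zero stop pin inside the pump, out of sight, 30 mm from the knob axis: it bends if it takes more than 25 N (0.75 N m on the knob). It is fixed.
- latch (a joint): Travel of the steel lock latch in m along pump +y (towards the knob): 0 to 0.006 at the start (open), 0.030 fully home. It needs about 3 N and stays where it is left.
- latch_grip (a point): Top centre of the latch's upright steel grip: 30 mm (pump x) x 12 mm (pump y) and 28 mm above the deck, on the track at pump x = -20 mm, y = -90 mm plus the latch travel. Moves with the latch. A flat 5 mm high bolt, 20 mm wide, reaches 42 mm from it towards +y.
- bottle: Bystander: green bottle with a white cap, 68 mm across, 170 mm tall, standing to the left of the pump. Origin: centre of its underside, z up.
- flask: Bystander: black jar with a red cap, 72 mm across, 150 mm tall, standing to the right of the pump. Origin: centre of its underside, z up.
- cup: Bystander: clear open cup, 76 mm across, 90 mm tall, standing beyond the pump, to the right of its head. Origin: centre of its underside, z up.

How it is judged:
By the outcome, as a careful person would: the job done as asked, in the order asked, and still so for the second after the job is handed in, with the robot touching nothing.
It also fails if it takes over 72 s, if anything falls off the work surface, if the arm or the gripper's body presses on something with over 40 N, if the wrist force passes 120 N, or if a joint passes its speed limit or range.

## Working session

There is one attempt and no reset: what is moved stays moved. The work goes in short steps, Python scripts to look and compute and a tool call to move; the robot and the scene stay as the last step left them, time stands still between calls to the robot, and variables do not carry over. Pictures are saved under pics/ and viewed, at most 10 in all, crops included, and the job is handed in when it is done.

Besides the shell and the picture viewer there is one more tool, called after ">>>" as name(argument=value, ...), one argument or row to a line, values as JSON. play_rows: Moves the arm, as the interface text tells. Its arguments: {"type":"object","properties":{"plan":{"type":"array"},"newtons":{"type":"number"}},"required":["plan"]}

```bash
mkdir -p pics; ls
python3 - <<'E'
from rig import manip, optics, models
import cv2, numpy as np
print(manip.sense())
ims=[]
for c in ["scene","side"]:
    s=optics.snapshot(c); ims.append(s["img"])
    print(c,s["camera_matrix"].tolist(),np.round(s["world_from_camera"],3).tolist(),[k for k in s])
    for t in ["knob_top","latch_grip","stroke_pin","pump","knob_foot","bottle","flask","cup"]:
        print(t,[(np.round(d["point"],1).tolist(),round(d["conf"],2)) for d in models.search_frame(t,c)][:2])
cv2.imwrite("pics/a.png",cv2.cvtColor(ims[0],cv2.COLOR_RGB2BGR))
cv2.imwrite("pics/b.png",cv2.cvtColor(ims[1],cv2.COLOR_RGB2BGR))
E
```

```text
pics
{'time_s': 0.0, 'joints': array([-1.16318342,  0.68998621, -0.19449493,  1.56633773,  0.15731729,
        0.90251884, -0.21512248]), 'joint_vel': array([-0.00199282,  0.00024922, -0.00054854,  0.00105304,  0.0003907 ,
       -0.00104173,  0.00015863]), 'effort': array([ 7.36902712e-04, -5.27553678e+01, -1.26685560e+00, -1.53424805e+01,
       -5.26647794e-02,  6.56817545e-03,  1.80722836e-04]), 'tcp_pos': array([228.06452872, 581.24131788, 248.90983381]), 'eef_rot': array([-3.13974200e+00,  1.62763894e-04,  2.76783706e+00]), 'contact_force': array([0.16101081, 0.15929353, 0.79665852]), 'ft_torque': array([-0.04777399,  0.00058836,  0.0117343 ]), 'finger_force': 0.0, 'grip_width': 88.19465747600383}
scene [[494.9312282193535, 0.0, 287.1693945797936], [0.0, 494.9312282193535, 205.87343733562616], [0.0, 0.0, 1.0]] [[0.661, -0.398, 0.635, 1233.062], [0.75, 0.379, -0.543, -494.532], [-0.025, 0.835, 0.549, 644.822], [0.0, 0.0, 0.0, 1.0]] ['img', 'camera_matrix', 'world_from_camera']
knob_top [([227.2, 232.5], 0.91)]
latch_grip [([174.0, 215.7], 0.84)]
stroke_pin []
pump [([223.5, 228.4], 0.74), ([176.0, 214.8], 0.52)]
knob_foot [([224.6, 232.4], 0.59)]
bottle [([328.7, 185.9], 0.62)]
flask [([115.7, 271.2], 0.82)]
cup [([211.6, 297.0], 0.71)]
side [[380.12343009224213, 0.0, 281.56782144590494], [0.0, 380.12343009224213, 216.84979085054695], [0.0, 0.0, 1.0]] [[0.73, 0.477, -0.49, 257.041], [-0.684, 0.52, -0.512, -410.286], [0.011, 0.708, 0.706, 683.652], [0.0, 0.0, 0.0, 1.0]] ['img', 'camera_matrix', 'world_from_camera']
knob_top [([254.4, 291.0], 0.74)]
latch_grip [([259.8, 312.7], 0.87)]
stroke_pin [([354.3, 282.3], 0.58)]
pump [([258.1, 295.7], 0.68)]
knob_foot [([255.8, 293.5], 0.6)]
bottle [([201.4, 206.0], 0.65), ([257.0, 293.4], 0.44)]
flask [([345.2, 360.1], 0.7)]
cup [([357.1, 281.7], 0.79), ([344.7, 358.5], 0.42)]
```

View pics/a.png

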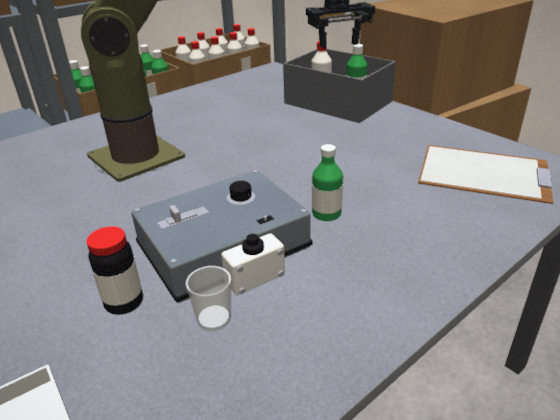

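View pics/b.png

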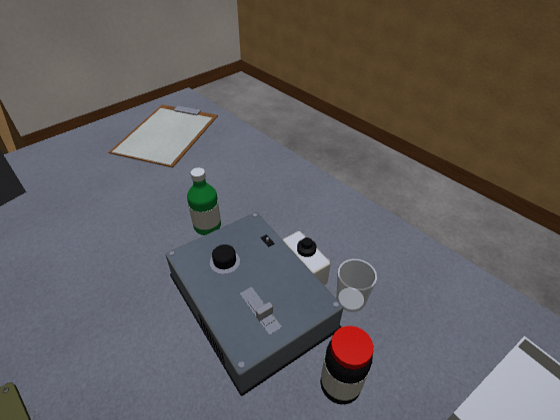

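Scene picture: knob top ~(240,187), latch grip ~(175,210), pin ~(264,219). Side picture: knob ~(224,253), grip ~(262,308), pin ~(267,240). The networks' points are centred on the whole pump, so I'll fit the pump pose to features I pick by eye.

```bash
cat > h.py <<'E'
from rig import manip, optics, models
import cv2, numpy as np
from scipy.optimize import least_squares
from scipy.spatial.transform import Rotation as R
def proj(P,K,T):
    c=(np.linalg.inv(T)@np.append(P,1))[:3]
    return np.array([K[0,2]+K[0,0]*c[0]/-c[2],K[1,2]+K[1,1]*(-c[1])/-c[2]])
def ray(px,K,T):
    d=T[:3,:3]@np.array([(px[0]-K[0,2])/K[0,0],-(px[1]-K[1,2])/K[1,1],-1]);return T[:3,3],d
def pump(p,v): 
    c,s=np.cos(p[2]),np.sin(p[2]);return np.array([p[0]+c*v[0]-s*v[1],p[1]+s*v[0]+c*v[1],v[2]])
E
python3 - <<'E'
from h import *
obs={"scene":{(-110,-150,90):(134,214),(-110,150,90):(257,174),(110,150,90):(308,215),(110,-150,90):(178,258),(-20,60,120):(240,187)},
"side":{(-110,150,90):(168,253),(110,150,90):(256,213),(110,-150,90):(341,307),(-110,-150,90):(240,367),(-20,60,120):(224,251)}}
S={c:optics.snapshot(c) for c in obs}
def f(p): return np.concatenate([proj(pump(p,v),S[c]["camera_matrix"],S[c]["world_from_camera"])-q for c in obs for v,q in obs[c].items()])
r=least_squares(f,[600,0,0],loss="soft_l1",x_scale=[100,100,.1]);p=r.x
print(p,np.round(f(p).reshape(-1,2),1).tolist())
for n,v in dict(knob=(-20,60,120),lat0=(-20,-90,118),pin=(80,57,98)).items():
    print(n,pump(p,v).round(1),[proj(pump(p,v),S[c]["camera_matrix"],S[c]["world_from_camera"]).round(1).tolist() for c in obs])
for c,px in (("scene",(264,219)),("side",(267,240))):
    o,d=ray(px,S[c]["camera_matrix"],S[c]["world_from_camera"]);print(c,o+d*(98-o[2])/d[2])
s=optics.snapshot("wrist");print(s["camera_matrix"].tolist(),s["tool_from_camera"].round(3).tolist())
E
```

```text
[ 5.13689216e+02 -5.73557904e+01 -1.44812783e-01] [[-3.7, -3.5], [0.3, -5.2], [4.8, -2.6], [-6.7, 10.6], [0.8, -1.3], [-3.6, -1.1], [0.8, -3.6], [4.8, -2.2], [0.0, 7.2], [-0.0, 0.3]]
knob [502.6   4.9 120. ] [[240.8, 185.7], [224.0, 251.3]]
lat0 [ 480.9 -143.5  118. ] [[172.7, 209.7], [266.8, 308.2]]
pin [601.1 -12.5  98. ] [[264.9, 217.4], [268.4, 238.0]]
scene [604.05809573 -17.28080833  98.        ]
side [595.34592637 -14.56654153  98.        ]
[[325.19226210127806, 0.0, 281.1704533505571], [0.0, 325.19226210127806, 205.28048989354397], [0.0, 0.0, 1.0]] [[-0.001, 0.945, 0.326, 84.016], [1.0, 0.001, -0.001, -1.1], [-0.001, 0.326, -0.945, -135.242], [0.0, 0.0, 0.0, 1.0]]
```

>>> play_rows(
  plan=[
    {"hand": -1, "offset": [-23.3, -21.8, 0], "delta_rot": [0, 0, 0]},
    {"hand": -1, "offset": [-23.3, -21.8, 0], "delta_rot": [0, 0, 0]},
    {"hand": -1, "offset": [-23.3, -21.8, 0], "delta_rot": [0, 0, 0]},
    {"hand": -1, "offset": [-23.3, -21.8, 0], "delta_rot": [0, 0, 0]},
    {"hand": -1, "offset": [-23.3, -21.8, 0], "delta_rot": [0, 0, 0]},
    {"hand": -1, "offset": [-23.3, -21.8, 0], "delta_rot": [0, 0, 0]},
    {"hand": -1, "offset": [-23.3, -21.8, 0], "delta_rot": [0, 0, 0]},
    {"hand": -1, "offset": [-23.3, -21.8, 0], "delta_rot": [0, 0, 0]},
    {"hand": -1, "offset": [-23.3, -21.8, 0], "delta_rot": [0, 0, 0]},
    {"hand": -1, "offset": [-23.3, -21.8, 0], "delta_rot": [0, 0, 0]},
  ],
  newtons=24,
)

```text
time_s: 2.3
tcp_pos: [366.1, 293.1, 249.9]
eef_rot: [3.141, 0.0, 2.768]
contact_force: [0.2, -0.1, 0.3]
grip_width: 88.2
finger_force: 0.0
```

>>> play_rows(
  plan=[
    {"hand": -1, "offset": [-23.3, -21.8, 0], "delta_rot": [0, 0, 0]},
    {"hand": -1, "offset": [-23.3, -21.8, 0], "delta_rot": [0, 0, 0]},
    {"hand": -1, "offset": [-23.3, -21.8, 0], "delta_rot": [0, 0, 0]},
    {"hand": -1, "offset": [-23.3, -21.8, 0], "delta_rot": [0, 0, 0]},
    {"hand": -1, "offset": [-23.3, -21.8, 0], "delta_rot": [0, 0, 0]},
    {"hand": -1, "offset": [-23.3, -21.8, 0], "delta_rot": [0, 0, 0]},
    {"hand": -1, "offset": [-23.3, -21.8, 0], "delta_rot": [0, 0, 0]},
    {"hand": -1, "offset": [-23.3, -21.8, 0], "delta_rot": [0, 0, 0]},
    {"hand": -1, "offset": [-23.3, -21.8, 0], "delta_rot": [0, 0, 0]},
    {"hand": -1, "offset": [-23.3, -21.8, 0], "delta_rot": [0, 0, 0]},
  ],
)

```text
time_s: 3.55
tcp_pos: [503.4, 4.9, 249.9]
eef_rot: [3.141, 0.0, 2.768]
contact_force: [-0.6, -0.1, 0.4]
grip_width: 88.5
finger_force: 0.0
```

```bash
cat >> h.py <<'E'
def fr(P,K,T,st):  # world -> wrist fisheye pixel
    Rw=R.from_euler("xyz",st["eef_rot"]).as_matrix()
    t=Rw.T@(np.asarray(P)-st["tcp_pos"]); c=T[:3,:3].T@(t-T[:3,3])
    v=np.array([c[0],-c[1]]);th=np.arctan2(np.linalg.norm(v),-c[2])
    return K[:2,2]+K[0,0]*th*v/np.linalg.norm(v)
def wray(px,K,T,st,z):
    v=(np.asarray(px)-K[:2,2])/K[0,0];th=np.linalg.norm(v);u=v/th
    d=T[:3,:3]@np.array([np.sin(th)*u[0],-np.sin(th)*u[1],-np.cos(th)])
    Rw=R.from_euler("xyz",st["eef_rot"]).as_matrix()
    o=st["tcp_pos"]+Rw@T[:3,3];d=Rw@d
    return o+d*(z-o[2])/d[2]
E
python3 - <<'E'
from h import *
st=manip.sense();s=optics.snapshot("wrist")
print({k:np.round(st[k],3).tolist() for k in("time_s","joints","tcp_pos","eef_rot")})
import pickle;pickle.dump((st,s),open("w1.pkl","wb"))
p=[513.7,-57.4,-.145]
im=cv2.cvtColor(s["img"],cv2.COLOR_RGB2BGR)
for v in [(-20,60,120),(80,57,98),(-20,-90,118),(-110,-150,90),(-110,150,90),(110,150,90),(110,-150,90)]:
    q=fr(pump(p,v),s["camera_matrix"],s["tool_from_camera"],st);print(v,q.round(1))
for t in ["knob_top","stroke_pin","latch_grip","bottle"]:
    print(t,[(np.round(d["point"],1).tolist(),round(d["conf"],2)) for d in models.search_frame(t,"wrist")][:2])
cv2.imwrite("pics/c.png",cv2.resize(im,(800,600)))
E
```

```text
{'time_s': 3.55, 'joints': [0.076, 0.538, -0.275, 1.924, 0.216, 0.707, 0.87], 'tcp_pos': [503.415, 4.868, 249.879], 'eef_rot': [3.141, 0.0, 2.768]}
(-20, 60, 120) [281.9 196. ]
(80, 57, 98) [300.9 280.1]
(-20, -90, 118) [130.5 229.9]
(-110, -150, 90) [ 70.2 153.3]
(-110, 150, 90) [356.4  72. ]
(110, 150, 90) [387.5 279.7]
(110, -150, 90) [141.7 323. ]
knob_top [([248.3, 196.1], 0.77)]
stroke_pin []
latch_grip [([148.1, 218.6], 0.94)]
bottle [([460.0, 189.8], 0.86)]
```

View pics/c.png

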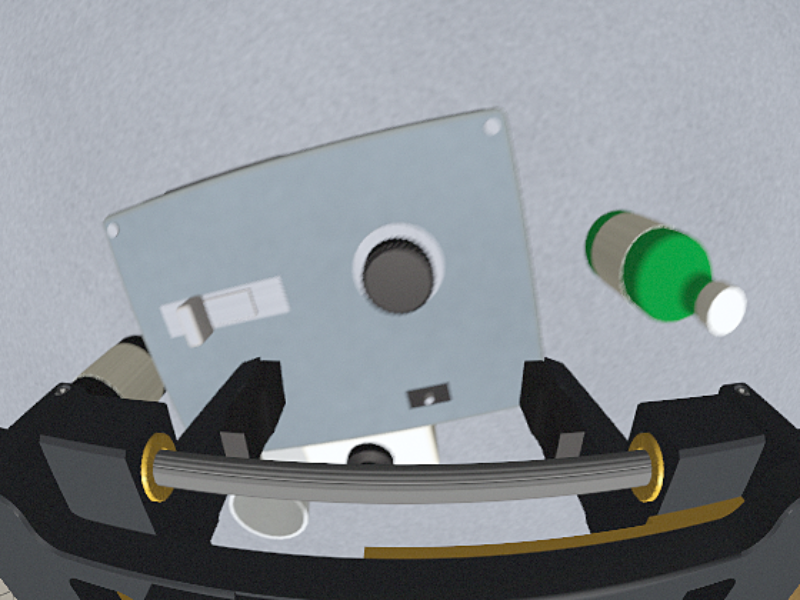

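The wrist view (800 px wide) shows the knob top at ~(398,279), pin at ~(430,399), latch grip top at ~(195,342→188,300), latch near its open end, and the bottle clear on the left of the pump.

Run:
```python
from h import *
import pickle;st,s=pickle.load(open("w1.pkl","rb"));K,T=s["camera_matrix"],s["tool_from_camera"]
k=.7
W=lambda px,z:wray(np.array(px)*k,K,T,st,z)
kt=W((398,279.5),120);pin=W((430,399),98);print("knob",kt.round(1),"pin",pin.round(1))
A=W((112,230),90);B=W((492,126),90);print("screws",A.round(1),B.round(1),"yaw",np.arctan2(-(B-A)[0],(B-A)[1]),np.linalg.norm(B-A))
for px in((130,225),(103,215),(499,107),(545,403)):print(W(px,90).round(1))
print("yaw edge +y", )
d=pin-kt
for yaw in(-.1,-.145,-.17):
    c,sn=np.cos(yaw),np.sin(yaw);print(yaw,"pin rel knob pump",d[0]*c+d[1]*sn,60-d[0]*sn+d[1]*c-0)
print("grip top",W((196,340),118),W((183,300),118),"bottle foot",W((612,248),0),W((722,308),170))
print("cup",W((270,518),90))
```

```text
knob [501.3   2.4 120. ] pin [600.2 -12.1  98. ]
screws [ 395.2 -183.9   90. ] [437.   91.1  90. ] yaw -0.15073841343485775 278.1501298795033
[ 399.  -166.6   90. ]
[ 381.7 -186.    90. ]
[427.   99.7  90. ]
[644.3  67.9  90. ]
yaw edge +y
-0.1 pin rel knob pump 99.90100538155329 55.48458567074885
-0.145 pin rel knob pump 100.00299775538004 59.98318490557289
-0.17 pin rel knob pump 99.97216877977327 62.483004687565554
grip top [ 490.92752751 -141.22273467  118.        ] [ 462.27757869 -135.20448987  118.        ] bottle foot [578.5138643  180.88481609   0.        ] [572.44463565 181.32008179 170.        ]
cup [ 680.10143433 -196.5231284    90.        ]
```

>>> play_rows(
  plan=[
    {"hand": -1, "offset": [1.1, -2.5, 14.5], "delta_rot": [0, 0, 0]},
    {"hand": -1, "offset": [0, 0, 14.5], "delta_rot": [0, 0, 0]},
    {"hand": -1, "offset": [0, 0, 14.5], "delta_rot": [0, 0, 0]},
    {"hand": -1, "offset": [0, 0, 14.5], "delta_rot": [0, 0, 0]},
    {"hand": -1, "offset": [0, 0, 14.5], "delta_rot": [0, 0, 0]},
    {"hand": -1, "offset": [0, 0, 14.5], "delta_rot": [0, 0, 0]},
    {"hand": -1, "offset": [0, 0, 14.5], "delta_rot": [0, 0, 0]},
    {"hand": -1, "offset": [0, 0, 14.5], "delta_rot": [0, 0, 0]},
    {"hand": -1, "offset": [0, 0, 14.5], "delta_rot": [0, 0, 0]},
    {"hand": -1, "offset": [0, 0, 14.5], "delta_rot": [0, 0, 0]},
  ],
  newtons=24,
)

```text
time_s: 5.05
tcp_pos: [500.9, 3.9, 103.7]
eef_rot: [3.142, 0.0, 2.768]
contact_force: [0.5, -0.1, 0.4]
grip_width: 88.2
finger_force: 0.0
```

>>> play_rows(
  plan=[
    {"hand": 1, "offset": [0, 0, 0], "delta_rot": [0, 0, 0]},
    {"hand": 1, "offset": [0, 0, 0], "delta_rot": [0, 0, 0]},
    {"hand": 1, "offset": [0, 0, 0], "delta_rot": [0, 0, 0]},
    {"hand": 1, "offset": [0, 0, 0], "delta_rot": [0, 0, 0]},
    {"hand": 1, "offset": [0, 0, 0], "delta_rot": [0, 0, 0]},
    {"hand": 1, "offset": [0, 0, 0], "delta_rot": [0, 0, 0]},
    {"hand": 1, "offset": [0, 0, 0], "delta_rot": [0, 0, 0]},
    {"hand": 1, "offset": [0, 0, 0], "delta_rot": [0, 0, 0]},
    {"hand": 1, "offset": [0, 0, 0], "delta_rot": [0, 0, 0]},
    {"hand": 1, "offset": [0, 0, 0], "delta_rot": [0, 0, 0]},
  ],
)

```text
time_s: 6.3
tcp_pos: [501.3, 4.3, 105.0]
eef_rot: [3.141, 0.001, 2.768]
contact_force: [0.4, 1.1, 5.3]
grip_width: 43.1
finger_force: 24.0
```

```bash
cat > s.py <<'E'
from rig import manip;import numpy as np
st=manip.sense()
print({k:np.round(st[k],3).tolist() for k in("time_s","joints","tcp_pos","eef_rot","contact_force","ft_torque","grip_width","finger_force")})
print("j7 effort",st["effort"][6],"yaw deg",np.degrees(st["eef_rot"][2]))
E
python3 s.py
```

```text
{'time_s': 6.3, 'joints': [-0.008, 0.777, -0.151, 2.054, 0.329, 0.332, 0.77], 'tcp_pos': [501.292, 4.313, 104.997], 'eef_rot': [3.141, 0.001, 2.768], 'contact_force': [0.41, 1.053, 5.342], 'ft_torque': [0.398, -0.002, 0.001], 'grip_width': 43.138, 'finger_force': 24.0}
j7 effort -0.0010388565715402365 yaw deg 158.60587370274715
```

>>> play_rows(
  plan=[
    {"hand": 1, "offset": [0, 0, 0], "delta_rot": [0, 0, -1]},
    {"hand": 1, "offset": [0, 0, 0], "delta_rot": [0, 0, -1]},
    {"hand": 1, "offset": [0, 0, 0], "delta_rot": [0, 0, -1]},
    {"hand": 1, "offset": [0, 0, 0], "delta_rot": [0, 0, -1]},
    {"hand": 1, "offset": [0, 0, 0], "delta_rot": [0, 0, -1]},
    {"hand": 1, "offset": [0, 0, 0], "delta_rot": [0, 0, 0]},
    {"hand": 1, "offset": [0, 0, 0], "delta_rot": [0, 0, 0]},
    {"hand": 1, "offset": [0, 0, 0], "delta_rot": [0, 0, 0]},
    {"hand": 1, "offset": [0, 0, 0], "delta_rot": [0, 0, 0]},
    {"hand": 1, "offset": [0, 0, 0], "delta_rot": [0, 0, 0]},
  ],
)

```text
time_s: 7.55
tcp_pos: [501.3, 4.4, 105.0]
eef_rot: [3.141, 0.001, 2.855]
contact_force: [1.0, 3.0, 4.7]
grip_width: 43.2
finger_force: 24.0
```

```bash
python3 s.py
```

```text
{'time_s': 7.55, 'joints': [0.004, 0.777, -0.17, 2.053, 0.365, 0.338, 0.82], 'tcp_pos': [501.312, 4.354, 105.021], 'eef_rot': [3.141, 0.001, 2.855], 'contact_force': [0.975, 3.044, 4.711], 'ft_torque': [0.305, 0.075, -0.236], 'grip_width': 43.247, 'finger_force': 24.015}
j7 effort 0.22707742173224688 yaw deg 163.55342890282498
```

>>> play_rows(
  plan=[
    {"hand": 1, "offset": [0, 0, 0], "delta_rot": [0, 0, -2.5]},
    {"hand": 1, "offset": [0, 0, 0], "delta_rot": [0, 0, -2.5]},
    {"hand": 1, "offset": [0, 0, 0], "delta_rot": [0, 0, -2.5]},
    {"hand": 1, "offset": [0, 0, 0], "delta_rot": [0, 0, -2.5]},
    {"hand": 1, "offset": [0, 0, 0], "delta_rot": [0, 0, -2.5]},
    {"hand": 1, "offset": [0, 0, 0], "delta_rot": [0, 0, -2.5]},
    {"hand": 1, "offset": [0, 0, 0], "delta_rot": [0, 0, -2]},
    {"hand": 1, "offset": [0, 0, 0], "delta_rot": [0, 0, -1]},
    {"hand": 1, "offset": [0, 0, 0], "delta_rot": [0, 0, -1]},
    {"hand": 1, "offset": [0, 0, 0], "delta_rot": [0, 0, 0]},
  ],
  newtons=23,
)

```text
time_s: 8.8
tcp_pos: [501.4, 4.6, 105.0]
eef_rot: [3.14, 0.001, -3.096]
contact_force: [0.9, 2.3, 4.9]
grip_width: 43.4
finger_force: 23.0
```

```bash
python3 s.py
```

```text
{'time_s': 8.8, 'joints': [0.05, 0.782, -0.246, 2.051, 0.499, 0.364, 1.019], 'tcp_pos': [501.378, 4.631, 104.996], 'eef_rot': [3.14, 0.001, -3.096], 'contact_force': [0.944, 2.263, 4.937], 'ft_torque': [0.532, -0.037, -0.148], 'grip_width': 43.436, 'finger_force': 23.002}
j7 effort 0.1376879308372736 yaw deg -177.39652462569805
```

>>> play_rows(
  plan=[
    {"hand": 1, "offset": [0, 0, 0], "delta_rot": [0, 0, -2.5]},
    {"hand": 1, "offset": [0, 0, 0], "delta_rot": [0, 0, -2.5]},
    {"hand": 1, "offset": [0, 0, 0], "delta_rot": [0, 0, -2.5]},
    {"hand": 1, "offset": [0, 0, 0], "delta_rot": [0, 0, -2.5]},
    {"hand": 1, "offset": [0, 0, 0], "delta_rot": [0, 0, -2.5]},
    {"hand": 1, "offset": [0, 0, 0], "delta_rot": [0, 0, -2.5]},
    {"hand": 1, "offset": [0, 0, 0], "delta_rot": [0, 0, -2]},
    {"hand": 1, "offset": [0, 0, 0], "delta_rot": [0, 0, -2]},
    {"hand": 1, "offset": [0, 0, 0], "delta_rot": [0, 0, -1]},
    {"hand": 1, "offset": [0, 0, 0], "delta_rot": [0, 0, 0]},
  ],
)

```text
time_s: 10.05
tcp_pos: [501.3, 4.9, 105.0]
eef_rot: [3.14, 0.002, -2.747]
contact_force: [-0.5, 2.9, 6.0]
grip_width: 43.1
finger_force: 23.0
```

```bash
python3 s.py
```

```text
{'time_s': 10.05, 'joints': [0.102, 0.79, -0.332, 2.048, 0.629, 0.401, 1.238], 'tcp_pos': [501.301, 4.934, 104.996], 'eef_rot': [3.14, 0.002, -2.747], 'contact_force': [-0.546, 2.908, 6.001], 'ft_torque': [0.565, 0.001, -0.272], 'grip_width': 43.061, 'finger_force': 23.006}
j7 effort 0.27936581522226334 yaw deg -157.41863195330794
```

>>> play_rows(
  plan=[
    {"hand": 1, "offset": [0, 0, 0], "delta_rot": [0, 0, -2]},
    {"hand": 1, "offset": [0, 0, 0], "delta_rot": [0, 0, -2]},
    {"hand": 1, "offset": [0, 0, 0], "delta_rot": [0, 0, -2]},
    {"hand": 1, "offset": [0, 0, 0], "delta_rot": [0, 0, 0]},
    {"hand": 1, "offset": [0, 0, 0], "delta_rot": [0, 0, 0]},
    {"hand": 1, "offset": [0, 0, 0], "delta_rot": [0, 0, 0]},
    {"hand": 1, "offset": [0, 0, 0], "delta_rot": [0, 0, 0]},
    {"hand": 1, "offset": [0, 0, 0], "delta_rot": [0, 0, 0]},
    {"hand": 1, "offset": [0, 0, 0], "delta_rot": [0, 0, 0]},
    {"hand": 1, "offset": [0, 0, 0], "delta_rot": [0, 0, 0]},
  ],
)

```text
time_s: 11.3
tcp_pos: [501.2, 5.0, 105.0]
eef_rot: [3.141, 0.002, -2.642]
contact_force: [-0.2, 2.0, 5.0]
grip_width: 43.2
finger_force: 23.0
```

```bash
python3 s.py
```

```text
{'time_s': 11.3, 'joints': [0.118, 0.793, -0.358, 2.048, 0.666, 0.414, 1.308], 'tcp_pos': [501.221, 5.041, 105.0], 'eef_rot': [3.141, 0.002, -2.642], 'contact_force': [-0.196, 1.986, 5.002], 'ft_torque': [0.756, 0.127, -0.013], 'grip_width': 43.241, 'finger_force': 23.001}
j7 effort 0.012690321018453687 yaw deg -151.3531398601804
```

>>> play_rows(
  plan=[
    {"hand": 1, "offset": [0, 0, 0], "delta_rot": [0, 0, -2]},
    {"hand": 1, "offset": [0, 0, 0], "delta_rot": [0, 0, -2]},
    {"hand": 1, "offset": [0, 0, 0], "delta_rot": [0, 0, -2]},
    {"hand": 1, "offset": [0, 0, 0], "delta_rot": [0, 0, -2]},
    {"hand": 1, "offset": [0, 0, 0], "delta_rot": [0, 0, -2]},
    {"hand": 1, "offset": [0, 0, 0], "delta_rot": [0, 0, -1]},
    {"hand": 1, "offset": [0, 0, 0], "delta_rot": [0, 0, -1]},
    {"hand": 1, "offset": [0, 0, 0], "delta_rot": [0, 0, -1]},
    {"hand": 1, "offset": [0, 0, 0], "delta_rot": [0, 0, -1]},
    {"hand": 1, "offset": [0, 0, 0], "delta_rot": [0, 0, 0]},
  ],
)

```text
time_s: 12.55
tcp_pos: [501.1, 5.2, 105.0]
eef_rot: [3.141, 0.002, -2.398]
contact_force: [-0.8, 3.5, 6.3]
grip_width: 43.4
finger_force: 23.0
```

```bash
python3 s.py
```

```text
{'time_s': 12.55, 'joints': [0.156, 0.802, -0.423, 2.046, 0.745, 0.447, 1.474], 'tcp_pos': [501.146, 5.189, 105.024], 'eef_rot': [3.141, 0.002, -2.398], 'contact_force': [-0.771, 3.466, 6.306], 'ft_torque': [0.804, 0.163, -0.247], 'grip_width': 43.375, 'finger_force': 23.001}
j7 effort 0.27952300384640694 yaw deg -137.39623377178052
```

>>> play_rows(
  plan=[
    {"hand": 1, "offset": [0, 0, 0], "delta_rot": [0, 0, -1]},
    {"hand": 1, "offset": [0, 0, 0], "delta_rot": [0, 0, -1]},
    {"hand": 1, "offset": [0, 0, 0], "delta_rot": [0, 0, 0]},
    {"hand": 1, "offset": [0, 0, 0], "delta_rot": [0, 0, 0]},
    {"hand": 1, "offset": [0, 0, 0], "delta_rot": [0, 0, 0]},
    {"hand": 1, "offset": [0, 0, 0], "delta_rot": [0, 0, 0]},
    {"hand": 1, "offset": [0, 0, 0], "delta_rot": [0, 0, 0]},
    {"hand": 1, "offset": [0, 0, 0], "delta_rot": [0, 0, 0]},
    {"hand": 1, "offset": [0, 0, 0], "delta_rot": [0, 0, 0]},
    {"hand": 1, "offset": [0, 0, 0], "delta_rot": [0, 0, 0]},
  ],
)

```text
time_s: 13.8
tcp_pos: [501.1, 5.2, 105.0]
eef_rot: [3.141, 0.002, -2.362]
contact_force: [-0.5, 3.7, 6.3]
grip_width: 43.6
finger_force: 23.0
```

```bash
python3 s.py
```

```text
{'time_s': 13.8, 'joints': [0.161, 0.803, -0.432, 2.045, 0.756, 0.452, 1.499], 'tcp_pos': [501.075, 5.182, 104.999], 'eef_rot': [3.141, 0.002, -2.362], 'contact_force': [-0.499, 3.75, 6.318], 'ft_torque': [0.92, 0.205, 0.018], 'grip_width': 43.629, 'finger_force': 23.004}
j7 effort -0.0063134555239230394 yaw deg -135.34700153324204
```

>>> play_rows(
  plan=[
    {"hand": 1, "offset": [0, 0, 0], "delta_rot": [0, 0, -2]},
    {"hand": 1, "offset": [0, 0, 0], "delta_rot": [0, 0, -2]},
    {"hand": 1, "offset": [0, 0, 0], "delta_rot": [0, 0, -2]},
    {"hand": 1, "offset": [0, 0, 0], "delta_rot": [0, 0, -2]},
    {"hand": 1, "offset": [0, 0, 0], "delta_rot": [0, 0, -2]},
    {"hand": 1, "offset": [0, 0, 0], "delta_rot": [0, 0, -2]},
    {"hand": 1, "offset": [0, 0, 0], "delta_rot": [0, 0, -2]},
    {"hand": 1, "offset": [0, 0, 0], "delta_rot": [0, 0, -1]},
    {"hand": 1, "offset": [0, 0, 0], "delta_rot": [0, 0, -1]},
    {"hand": 1, "offset": [0, 0, 0], "delta_rot": [0, 0, 0]},
  ],
)

```text
time_s: 15.05
tcp_pos: [500.9, 5.3, 105.0]
eef_rot: [3.141, 0.002, -2.083]
contact_force: [-0.8, 4.2, 7.0]
grip_width: 42.9
finger_force: 23.0
```

```bash
python3 s.py
```

```text
{'time_s': 15.05, 'joints': [0.205, 0.817, -0.507, 2.043, 0.834, 0.495, 1.701], 'tcp_pos': [500.917, 5.347, 105.001], 'eef_rot': [3.141, 0.002, -2.083], 'contact_force': [-0.785, 4.22, 7.025], 'ft_torque': [0.893, 0.321, -0.101], 'grip_width': 42.913, 'finger_force': 23.003}
j7 effort 0.1232526171952486 yaw deg -119.35477533359885
```

>>> play_rows(
  plan=[
    {"hand": 1, "offset": [0, 0, 0], "delta_rot": [0, 0, -1]},
    {"hand": 1, "offset": [0, 0, 0], "delta_rot": [0, 0, -1]},
    {"hand": 1, "offset": [0, 0, 0], "delta_rot": [0, 0, 0]},
    {"hand": 1, "offset": [0, 0, 0], "delta_rot": [0, 0, 0]},
    {"hand": 1, "offset": [0, 0, 0], "delta_rot": [0, 0, 0]},
    {"hand": 1, "offset": [0, 0, 0], "delta_rot": [0, 0, 0]},
    {"hand": 1, "offset": [0, 0, 0], "delta_rot": [0, 0, 0]},
    {"hand": 1, "offset": [0, 0, 0], "delta_rot": [0, 0, 0]},
    {"hand": 1, "offset": [0, 0, 0], "delta_rot": [0, 0, 0]},
    {"hand": 1, "offset": [0, 0, 0], "delta_rot": [0, 0, 0]},
  ],
)

```text
time_s: 16.3
tcp_pos: [500.9, 5.4, 105.0]
eef_rot: [3.141, 0.002, -2.049]
contact_force: [-1.6, 4.4, 6.4]
grip_width: 43.5
finger_force: 23.0
```

```bash
python3 s.py
```

```text
{'time_s': 16.3, 'joints': [0.21, 0.818, -0.516, 2.043, 0.843, 0.5, 1.727], 'tcp_pos': [500.914, 5.361, 105.006], 'eef_rot': [3.141, 0.002, -2.049], 'contact_force': [-1.557, 4.389, 6.36], 'ft_torque': [0.909, 0.383, -0.184], 'grip_width': 43.529, 'finger_force': 23.002}
j7 effort 0.21603948902338743 yaw deg -117.3889284938341
```

>>> play_rows(
  plan=[
    {"hand": 1, "offset": [0, 0, 0], "delta_rot": [0, 0, -1]},
    {"hand": 1, "offset": [0, 0, 0], "delta_rot": [0, 0, -1]},
    {"hand": 1, "offset": [0, 0, 0], "delta_rot": [0, 0, 0]},
    {"hand": 1, "offset": [0, 0, 0], "delta_rot": [0, 0, 0]},
    {"hand": 1, "offset": [0, 0, 0], "delta_rot": [0, 0, 0]},
    {"hand": 1, "offset": [0, 0, 0], "delta_rot": [0, 0, 0]},
    {"hand": 1, "offset": [0, 0, 0], "delta_rot": [0, 0, 0]},
    {"hand": 1, "offset": [0, 0, 0], "delta_rot": [0, 0, 0]},
    {"hand": 1, "offset": [0, 0, 0], "delta_rot": [0, 0, 0]},
    {"hand": 1, "offset": [0, 0, 0], "delta_rot": [0, 0, 0]},
  ],
)

```text
time_s: 17.55
tcp_pos: [500.9, 5.4, 105.0]
eef_rot: [3.141, 0.002, -2.014]
contact_force: [-1.1, 4.2, 6.3]
grip_width: 43.3
finger_force: 23.0
```

```bash
python3 s.py
```

```text
{'time_s': 17.55, 'joints': [0.216, 0.82, -0.525, 2.043, 0.851, 0.506, 1.753], 'tcp_pos': [500.859, 5.389, 104.989], 'eef_rot': [3.141, 0.002, -2.014], 'contact_force': [-1.061, 4.17, 6.31], 'ft_torque': [0.884, 0.382, -0.229], 'grip_width': 43.344, 'finger_force': 23.002}
j7 effort 0.284655075520277 yaw deg -115.40323424200261
```

>>> play_rows(
  plan=[
    {"hand": 1, "offset": [0, 0, 0], "delta_rot": [0, 0, -1]},
    {"hand": 1, "offset": [0, 0, 0], "delta_rot": [0, 0, -1]},
    {"hand": 1, "offset": [0, 0, 0], "delta_rot": [0, 0, -1]},
    {"hand": 1, "offset": [0, 0, 0], "delta_rot": [0, 0, 0]},
    {"hand": 1, "offset": [0, 0, 0], "delta_rot": [0, 0, 0]},
    {"hand": 1, "offset": [0, 0, 0], "delta_rot": [0, 0, 0]},
    {"hand": 1, "offset": [0, 0, 0], "delta_rot": [0, 0, 0]},
    {"hand": 1, "offset": [0, 0, 0], "delta_rot": [0, 0, 0]},
    {"hand": 1, "offset": [0, 0, 0], "delta_rot": [0, 0, 0]},
    {"hand": 1, "offset": [0, 0, 0], "delta_rot": [0, 0, 0]},
  ],
)

```text
time_s: 18.8
tcp_pos: [500.8, 5.4, 105.0]
eef_rot: [3.141, 0.002, -1.961]
contact_force: [-1.7, 3.7, 7.0]
grip_width: 43.4
finger_force: 23.0
```

```bash
python3 s.py
```

```text
{'time_s': 18.8, 'joints': [0.224, 0.823, -0.539, 2.043, 0.864, 0.514, 1.794], 'tcp_pos': [500.796, 5.386, 105.003], 'eef_rot': [3.141, 0.002, -1.961], 'contact_force': [-1.75, 3.666, 6.983], 'ft_torque': [0.954, 0.434, -0.096], 'grip_width': 43.397, 'finger_force': 23.003}
j7 effort 0.1001759385690093 yaw deg -112.36030300152477
```

>>> play_rows(
  plan=[
    {"hand": 1, "offset": [0, 0, 0], "delta_rot": [0, 0, -2]},
    {"hand": 1, "offset": [0, 0, 0], "delta_rot": [0, 0, -2]},
    {"hand": 1, "offset": [0, 0, 0], "delta_rot": [0, 0, -2]},
    {"hand": 1, "offset": [0, 0, 0], "delta_rot": [0, 0, -2]},
    {"hand": 1, "offset": [0, 0, 0], "delta_rot": [0, 0, -2]},
    {"hand": 1, "offset": [0, 0, 0], "delta_rot": [0, 0, -1]},
    {"hand": 1, "offset": [0, 0, 0], "delta_rot": [0, 0, -1]},
    {"hand": 1, "offset": [0, 0, 0], "delta_rot": [0, 0, -1]},
    {"hand": 1, "offset": [0, 0, 0], "delta_rot": [0, 0, -1]},
    {"hand": 1, "offset": [0, 0, 0], "delta_rot": [0, 0, 0]},
  ],
)

```text
time_s: 20.05
tcp_pos: [500.6, 5.4, 105.0]
eef_rot: [3.141, 0.003, -1.717]
contact_force: [-2.3, 4.8, 6.5]
grip_width: 43.3
finger_force: 23.0
```

```bash
python3 s.py
```

```text
{'time_s': 20.05, 'joints': [0.26, 0.837, -0.603, 2.041, 0.919, 0.555, 1.985], 'tcp_pos': [500.611, 5.42, 105.006], 'eef_rot': [3.141, 0.003, -1.717], 'contact_force': [-2.335, 4.756, 6.478], 'ft_torque': [0.957, 0.487, -0.21], 'grip_width': 43.296, 'finger_force': 23.004}
j7 effort 0.24191580712795258 yaw deg -98.3781115785831
```

>>> play_rows(
  plan=[
    {"hand": 1, "offset": [0, 0, 0], "delta_rot": [0, 0, -1]},
    {"hand": 1, "offset": [0, 0, 0], "delta_rot": [0, 0, -1]},
    {"hand": 1, "offset": [0, 0, 0], "delta_rot": [0, 0, 0]},
    {"hand": 1, "offset": [0, 0, 0], "delta_rot": [0, 0, 0]},
    {"hand": 1, "offset": [0, 0, 0], "delta_rot": [0, 0, 0]},
    {"hand": 1, "offset": [0, 0, 0], "delta_rot": [0, 0, 0]},
    {"hand": 1, "offset": [0, 0, 0], "delta_rot": [0, 0, 0]},
    {"hand": 1, "offset": [0, 0, 0], "delta_rot": [0, 0, 0]},
    {"hand": 1, "offset": [0, 0, 0], "delta_rot": [0, 0, 0]},
    {"hand": 1, "offset": [0, 0, 0], "delta_rot": [0, 0, 0]},
  ],
)

```text
time_s: 21.3
tcp_pos: [500.6, 5.4, 105.0]
eef_rot: [3.141, 0.003, -1.684]
contact_force: [-2.2, 4.9, 7.0]
grip_width: 43.2
finger_force: 23.0
```

```bash
python3 s.py
```

```text
{'time_s': 21.3, 'joints': [0.265, 0.839, -0.611, 2.041, 0.925, 0.56, 2.012], 'tcp_pos': [500.569, 5.399, 104.998], 'eef_rot': [3.141, 0.003, -1.684], 'contact_force': [-2.163, 4.879, 6.952], 'ft_torque': [0.967, 0.626, -0.549], 'grip_width': 43.231, 'finger_force': 23.007}
j7 effort 0.5314251221716404 yaw deg -96.46904067179587
```

>>> play_rows(
  plan=[
    {"hand": 1, "offset": [0, 0, 0], "delta_rot": [0, 0, 2]},
    {"hand": 1, "offset": [0, 0, 0], "delta_rot": [0, 0, 3]},
    {"hand": 1, "offset": [0, 0, 0], "delta_rot": [0, 0, 3]},
    {"hand": 1, "offset": [0, 0, 0], "delta_rot": [0, 0, 3]},
    {"hand": 1, "offset": [0, 0, 0], "delta_rot": [0, 0, 3]},
    {"hand": 1, "offset": [0, 0, 0], "delta_rot": [0, 0, 3]},
    {"hand": 1, "offset": [0, 0, 0], "delta_rot": [0, 0, 3]},
    {"hand": 1, "offset": [0, 0, 0], "delta_rot": [0, 0, 3]},
    {"hand": 1, "offset": [0, 0, 0], "delta_rot": [0, 0, 2]},
    {"hand": 1, "offset": [0, 0, 0], "delta_rot": [0, 0, 0]},
  ],
)

```text
time_s: 22.55
tcp_pos: [500.9, 5.3, 105.0]
eef_rot: [3.141, 0.002, -2.118]
contact_force: [-0.5, 3.8, 7.0]
grip_width: 43.4
finger_force: 23.0
```

```bash
python3 s.py
```

```text
{'time_s': 22.55, 'joints': [0.2, 0.815, -0.498, 2.044, 0.826, 0.49, 1.674], 'tcp_pos': [500.911, 5.315, 105.006], 'eef_rot': [3.141, 0.002, -2.118], 'contact_force': [-0.521, 3.79, 7.001], 'ft_torque': [0.842, 0.353, -0.055], 'grip_width': 43.45, 'finger_force': 23.003}
j7 effort -0.021450654021464288 yaw deg -121.35815684692425
```

>>> play_rows(
  plan=[
    {"hand": 1, "offset": [0, 0, 0], "delta_rot": [0, 0, 2]},
    {"hand": 1, "offset": [0, 0, 0], "delta_rot": [0, 0, 2]},
    {"hand": 1, "offset": [0, 0, 0], "delta_rot": [0, 0, 2]},
    {"hand": 1, "offset": [0, 0, 0], "delta_rot": [0, 0, 2]},
    {"hand": 1, "offset": [0, 0, 0], "delta_rot": [0, 0, 2]},
    {"hand": 1, "offset": [0, 0, 0], "delta_rot": [0, 0, 2]},
    {"hand": 1, "offset": [0, 0, 0], "delta_rot": [0, 0, 2]},
    {"hand": 1, "offset": [0, 0, 0], "delta_rot": [0, 0, 2]},
    {"hand": 1, "offset": [0, 0, 0], "delta_rot": [0, 0, 2]},
    {"hand": 1, "offset": [0, 0, 0], "delta_rot": [0, 0, 2]},
  ],
)

```text
time_s: 23.8
tcp_pos: [501.2, 5.2, 105.0]
eef_rot: [3.141, 0.002, -2.468]
contact_force: [-0.9, 4.2, 6.0]
grip_width: 43.1
finger_force: 23.0
```

```bash
python3 s.py
```

```text
{'time_s': 23.8, 'joints': [0.146, 0.8, -0.406, 2.046, 0.726, 0.438, 1.423], 'tcp_pos': [501.156, 5.173, 104.995], 'eef_rot': [3.141, 0.002, -2.468], 'contact_force': [-0.934, 4.247, 5.977], 'ft_torque': [0.786, 0.212, 0.039], 'grip_width': 43.096, 'finger_force': 23.002}
j7 effort 0.14385585207492113 yaw deg -141.412423929919
```

>>> play_rows(
  plan=[
    {"hand": 1, "offset": [0, 0, 0], "delta_rot": [0, 0, 2]},
    {"hand": 1, "offset": [0, 0, 0], "delta_rot": [0, 0, 2]},
    {"hand": 1, "offset": [0, 0, 0], "delta_rot": [0, 0, 2]},
    {"hand": 1, "offset": [0, 0, 0], "delta_rot": [0, 0, 2]},
    {"hand": 1, "offset": [0, 0, 0], "delta_rot": [0, 0, 2]},
    {"hand": 1, "offset": [0, 0, 0], "delta_rot": [0, 0, 2]},
    {"hand": 1, "offset": [0, 0, 0], "delta_rot": [0, 0, 2]},
    {"hand": 1, "offset": [0, 0, 0], "delta_rot": [0, 0, 2]},
    {"hand": 1, "offset": [0, 0, 0], "delta_rot": [0, 0, 2]},
    {"hand": 1, "offset": [0, 0, 0], "delta_rot": [0, 0, 2]},
  ],
)

```text
time_s: 25.05
tcp_pos: [501.3, 4.9, 105.0]
eef_rot: [3.141, 0.002, -2.817]
contact_force: [0.1, 3.7, 5.8]
grip_width: 43.6
finger_force: 23.0
```

```bash
python3 s.py
```

```text
{'time_s': 25.05, 'joints': [0.092, 0.788, -0.316, 2.049, 0.608, 0.394, 1.19], 'tcp_pos': [501.313, 4.902, 105.009], 'eef_rot': [3.141, 0.002, -2.817], 'contact_force': [0.088, 3.685, 5.765], 'ft_torque': [0.772, 0.126, 0.002], 'grip_width': 43.627, 'finger_force': 23.0}
j7 effort 0.15780522488057613 yaw deg -161.419755955352
```

>>> play_rows(
  plan=[
    {"hand": 1, "offset": [0, 0, 0], "delta_rot": [0, 0, 2]},
    {"hand": 1, "offset": [0, 0, 0], "delta_rot": [0, 0, 2]},
    {"hand": 1, "offset": [0, 0, 0], "delta_rot": [0, 0, 2]},
    {"hand": 1, "offset": [0, 0, 0], "delta_rot": [0, 0, 2]},
    {"hand": 1, "offset": [0, 0, 0], "delta_rot": [0, 0, 2]},
    {"hand": 1, "offset": [0, 0, 0], "delta_rot": [0, 0, 2]},
    {"hand": 1, "offset": [0, 0, 0], "delta_rot": [0, 0, 2]},
    {"hand": 1, "offset": [0, 0, 0], "delta_rot": [0, 0, 2]},
    {"hand": 1, "offset": [0, 0, 0], "delta_rot": [0, 0, 2]},
    {"hand": 1, "offset": [0, 0, 0], "delta_rot": [0, 0, 2]},
  ],
)

```text
time_s: 26.3
tcp_pos: [501.3, 4.6, 105.0]
eef_rot: [3.141, 0.001, 3.117]
contact_force: [-0.6, 2.2, 6.0]
grip_width: 43.6
finger_force: 23.0
```

```bash
python3 s.py
```

```text
{'time_s': 26.3, 'joints': [0.041, 0.781, -0.232, 2.051, 0.476, 0.359, 0.971], 'tcp_pos': [501.344, 4.591, 105.013], 'eef_rot': [3.141, 0.001, 3.117], 'contact_force': [-0.602, 2.211, 5.992], 'ft_torque': [0.606, -0.009, 0.013], 'grip_width': 43.578, 'finger_force': 23.0}
j7 effort 0.09940386051312089 yaw deg 178.57458830246685
```

>>> play_rows(
  plan=[
    {"hand": 1, "offset": [0, 0, 0], "delta_rot": [0, 0, 2]},
    {"hand": 1, "offset": [0, 0, 0], "delta_rot": [0, 0, 2]},
    {"hand": 1, "offset": [0, 0, 0], "delta_rot": [0, 0, 2]},
    {"hand": 1, "offset": [0, 0, 0], "delta_rot": [0, 0, 2]},
    {"hand": 1, "offset": [0, 0, 0], "delta_rot": [0, 0, 3]},
    {"hand": 1, "offset": [0, 0, 0], "delta_rot": [0, 0, 3]},
    {"hand": 1, "offset": [0, 0, 0], "delta_rot": [0, 0, 3]},
    {"hand": 1, "offset": [0, 0, 0], "delta_rot": [0, 0, 3]},
    {"hand": 1, "offset": [0, 0, 0], "delta_rot": [0, 0, 0]},
    {"hand": 1, "offset": [0, 0, 0], "delta_rot": [0, 0, 0]},
  ],
)

```text
time_s: 27.55
tcp_pos: [501.3, 4.3, 105.0]
eef_rot: [3.141, 0.001, 2.769]
contact_force: [0.0, 2.2, 5.7]
grip_width: 43.0
finger_force: 23.0
```

```bash
python3 s.py
```

```text
{'time_s': 27.55, 'joints': [-0.006, 0.777, -0.154, 2.054, 0.335, 0.333, 0.764], 'tcp_pos': [501.312, 4.296, 104.985], 'eef_rot': [3.141, 0.001, 2.769], 'contact_force': [0.021, 2.229, 5.726], 'ft_torque': [0.475, -0.057, 0.023], 'grip_width': 43.046, 'finger_force': 23.0}
j7 effort -0.027961477171629667 yaw deg 158.62640000190856
```

>>> play_rows(
  plan=[
    {"hand": -1, "offset": [0, 0, 0], "delta_rot": [0, 0, 0]},
    {"hand": -1, "offset": [0, 0, 0], "delta_rot": [0, 0, 0]},
    {"hand": -1, "offset": [0, 0, 0], "delta_rot": [0, 0, 0]},
    {"hand": -1, "offset": [0, 0, 0], "delta_rot": [0, 0, 0]},
    {"hand": -1, "offset": [0, 0, 0], "delta_rot": [0, 0, 0]},
    {"hand": -1, "offset": [0, 0, -12], "delta_rot": [0, 0, 0]},
    {"hand": -1, "offset": [0, 0, -18], "delta_rot": [0, 0, 0]},
    {"hand": -1, "offset": [0, 0, -25], "delta_rot": [0, 0, 0]},
    {"hand": -1, "offset": [0, 0, -25], "delta_rot": [0, 0, 0]},
    {"hand": -1, "offset": [0, 0, -20], "delta_rot": [0, 0, 0]},
  ],
)

```text
time_s: 28.8
tcp_pos: [501.0, 3.9, 206.5]
eef_rot: [3.141, 0.001, 2.768]
contact_force: [0.1, 0.4, -0.6]
grip_width: 88.3
finger_force: 0.0
```

>>> play_rows(
  plan=[
    {"hand": 1, "offset": [0, 0, 0], "delta_rot": [0, 0, 7.72]},
    {"hand": 1, "offset": [0, 0, 0], "delta_rot": [0, 0, 7.72]},
    {"hand": 1, "offset": [0, 0, 0], "delta_rot": [0, 0, 7.72]},
    {"hand": 1, "offset": [0, 0, 0], "delta_rot": [0, 0, 7.72]},
    {"hand": 1, "offset": [0, 0, 0], "delta_rot": [0, 0, 7.72]},
    {"hand": 1, "offset": [0, 0, 0], "delta_rot": [0, 0, 7.72]},
    {"hand": 1, "offset": [0, 0, 0], "delta_rot": [0, 0, 7.72]},
    {"hand": 1, "offset": [0, 0, 0], "delta_rot": [0, 0, 7.72]},
    {"hand": 1, "offset": [0, 0, 0], "delta_rot": [0, 0, 7.72]},
    {"hand": 1, "offset": [0, 0, 0], "delta_rot": [0, 0, 7.72]},
  ],
)

```text
time_s: 30.05
tcp_pos: [500.8, 4.2, 205.5]
eef_rot: [3.141, -0.001, 1.416]
contact_force: [0.0, -0.0, -0.2]
grip_width: 0.1
finger_force: 0.0
```

>>> play_rows(
  plan=[
    {"hand": 1, "offset": [-17.8, 0, 0], "delta_rot": [0, 0, 0]},
    {"hand": 1, "offset": [-17.8, 0, 0], "delta_rot": [0, 0, 0]},
    {"hand": 1, "offset": [-17.8, 0, 0], "delta_rot": [0, 0, 0]},
    {"hand": 1, "offset": [-17.8, 0, 0], "delta_rot": [0, 0, 0]},
    {"hand": 1, "offset": [-17.8, 0, 0], "delta_rot": [0, 0, 0]},
    {"hand": 1, "offset": [-17.8, 0, 0], "delta_rot": [0, 0, 0]},
    {"hand": 1, "offset": [-17.8, 0, 0], "delta_rot": [0, 0, 0]},
    {"hand": 1, "offset": [-17.8, 0, 0], "delta_rot": [0, 0, 0]},
    {"hand": 1, "offset": [-17.8, 0, 0], "delta_rot": [0, 0, 0]},
    {"hand": 1, "offset": [-17.8, 0, 0], "delta_rot": [0, 0, 0]},
  ],
)

```text
time_s: 31.3
tcp_pos: [474.2, -172.4, 205.5]
eef_rot: [3.141, -0.001, 1.421]
contact_force: [0.5, -0.4, -0.4]
grip_width: 0.4
finger_force: 0.0
```

```bash
python3 s.py
python3 - <<'E'
from h import *
st=manip.sense();s=optics.snapshot("wrist")
import pickle;pickle.dump((st,s),open("w2.pkl","wb"))
cv2.imwrite("pics/d.png",cv2.resize(cv2.cvtColor(s["img"],cv2.COLOR_RGB2BGR),(800,600)))
E
```

```text
{'time_s': 31.3, 'joints': [0.2, 0.603, 0.092, 1.981, -0.1, 0.561, 0.211], 'tcp_pos': [474.163, -172.381, 205.478], 'eef_rot': [3.141, -0.001, 1.421], 'contact_force': [0.531, -0.449, -0.378], 'ft_torque': [-0.081, 0.134, 0.045], 'grip_width': 0.369, 'finger_force': 0.0}
j7 effort -0.2495868131518364 yaw deg 81.40099707255308
```

View pics/d.png

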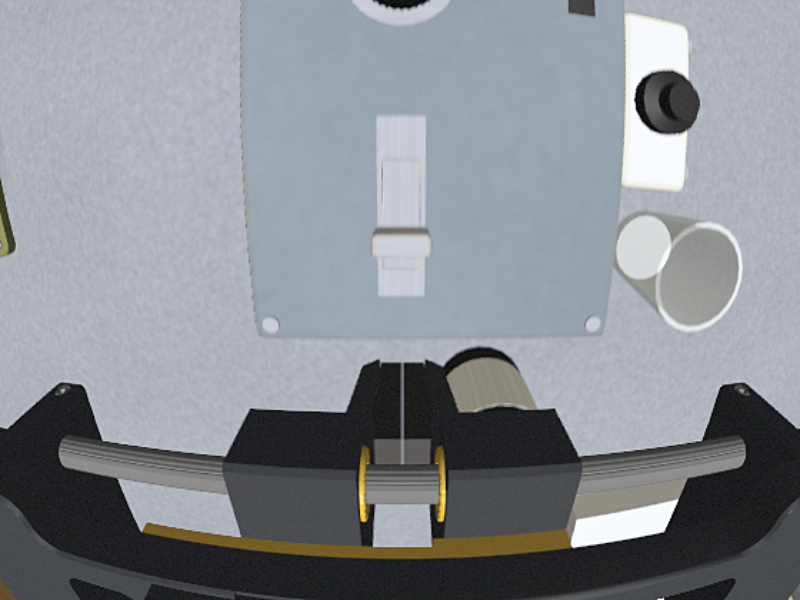

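Wrist view: latch grip centred at ~(402,240), in line with the closed fingers at ~(401,400); the jar is beneath and behind them. The cup and pump head are clear.

>>> play_rows(
  plan=[
    {"hand": 1, "offset": [0, 0, 9.1], "delta_rot": [0, 0, 0]},
    {"hand": 1, "offset": [0, 0, 9.1], "delta_rot": [0, 0, 0]},
    {"hand": 1, "offset": [0, 0, 9.1], "delta_rot": [0, 0, 0]},
    {"hand": 1, "offset": [0, 0, 9.1], "delta_rot": [0, 0, 0]},
    {"hand": 1, "offset": [0, 0, 9.1], "delta_rot": [0, 0, 0]},
    {"hand": 1, "offset": [0, 0, 9.1], "delta_rot": [0, 0, 0]},
    {"hand": 1, "offset": [0, 0, 9.1], "delta_rot": [0, 0, 0]},
    {"hand": 1, "offset": [0, 0, 9.1], "delta_rot": [0, 0, 0]},
    {"hand": 1, "offset": [0, 0, 9.1], "delta_rot": [0, 0, 0]},
    {"hand": 1, "offset": [0, 0, 9.1], "delta_rot": [0, 0, 0]},
  ],
)

```text
time_s: 32.6
tcp_pos: [474.3, -172.1, 113.1]
eef_rot: [3.142, -0.0, 1.42]
contact_force: [0.3, 0.8, -0.6]
grip_width: 0.4
finger_force: 0.0
```

>>> play_rows(
  plan=[
    {"hand": 1, "offset": [3.6, 0, 0], "delta_rot": [0, 0, 0]},
    {"hand": 1, "offset": [3.6, 0, 0], "delta_rot": [0, 0, 0]},
    {"hand": 1, "offset": [3.6, 0, 0], "delta_rot": [0, 0, 0]},
    {"hand": 1, "offset": [3.6, 0, 0], "delta_rot": [0, 0, 0]},
    {"hand": 1, "offset": [3.6, 0, 0], "delta_rot": [0, 0, 0]},
    {"hand": 1, "offset": [3.6, 0, 0], "delta_rot": [0, 0, 0]},
    {"hand": 1, "offset": [3.6, 0, 0], "delta_rot": [0, 0, 0]},
    {"hand": 1, "offset": [3.6, 0, 0], "delta_rot": [0, 0, 0]},
    {"hand": 1, "offset": [3.6, 0, 0], "delta_rot": [0, 0, 0]},
    {"hand": 1, "offset": [3.6, 0, 0], "delta_rot": [0, 0, 0]},
  ],
)

```text
time_s: 33.85
tcp_pos: [479.8, -136.3, 113.7]
eef_rot: [3.141, -0.0, 1.42]
contact_force: [-0.1, -3.4, 3.0]
grip_width: 0.3
finger_force: 1.3
```

```bash
python3 s.py
```

```text
{'time_s': 33.85, 'joints': [0.145, 0.761, 0.064, 2.063, -0.141, 0.321, 0.175], 'tcp_pos': [479.758, -136.305, 113.737], 'eef_rot': [3.141, -0.0, 1.42], 'contact_force': [-0.145, -3.375, 3.046], 'ft_torque': [-0.589, 0.141, 0.003], 'grip_width': 0.324, 'finger_force': 1.294}
j7 effort 0.03729401039890945 yaw deg 81.38037453154543
```

>>> play_rows(
  plan=[
    {"hand": 1, "offset": [0.6, 0, 0], "delta_rot": [0, 0, 0]},
    {"hand": 1, "offset": [0.6, 0, 0], "delta_rot": [0, 0, 0]},
    {"hand": 1, "offset": [0.6, 0, 0], "delta_rot": [0, 0, 0]},
    {"hand": 1, "offset": [0.6, 0, 0], "delta_rot": [0, 0, 0]},
    {"hand": 1, "offset": [0.6, 0, 0], "delta_rot": [0, 0, 0]},
    {"hand": 1, "offset": [0.6, 0, 0], "delta_rot": [0, 0, 0]},
    {"hand": 1, "offset": [0.6, 0, 0], "delta_rot": [0, 0, 0]},
    {"hand": 1, "offset": [0.6, 0, 0], "delta_rot": [0, 0, 0]},
    {"hand": 1, "offset": [0.6, 0, 0], "delta_rot": [0, 0, 0]},
    {"hand": 1, "offset": [0, 0, 0], "delta_rot": [0, 0, 0]},
  ],
)

```text
time_s: 35.1
tcp_pos: [480.6, -131.0, 113.7]
eef_rot: [3.141, -0.0, 1.421]
contact_force: [1.2, -2.1, 2.0]
grip_width: 0.6
finger_force: 1.1
```

>>> play_rows(
  plan=[
    {"hand": 1, "offset": [0.3, 0, 0], "delta_rot": [0, 0, 0]},
    {"hand": 1, "offset": [0.3, 0, 0], "delta_rot": [0, 0, 0]},
    {"hand": 1, "offset": [0.3, 0, 0], "delta_rot": [0, 0, 0]},
    {"hand": 1, "offset": [0.3, 0, 0], "delta_rot": [0, 0, 0]},
    {"hand": 1, "offset": [0.3, 0, 0], "delta_rot": [0, 0, 0]},
    {"hand": 1, "offset": [0, 0, 0], "delta_rot": [0, 0, 0]},
    {"hand": 1, "offset": [0, 0, 0], "delta_rot": [0, 0, 0]},
    {"hand": 1, "offset": [0, 0, 0], "delta_rot": [0, 0, 0]},
    {"hand": 1, "offset": [0, 0, 0], "delta_rot": [0, 0, 0]},
    {"hand": 1, "offset": [0, 0, 0], "delta_rot": [0, 0, 0]},
  ],
)

```text
time_s: 36.35
tcp_pos: [480.6, -130.3, 113.7]
eef_rot: [3.141, 0.001, 1.42]
contact_force: [0.4, -5.8, 1.5]
grip_width: 0.6
finger_force: 2.5
```

>>> play_rows(
  plan=[
    {"hand": 1, "offset": [0.5, 0, 0], "delta_rot": [0, 0, 0]},
    {"hand": 1, "offset": [0.5, 0, 0], "delta_rot": [0, 0, 0]},
    {"hand": 1, "offset": [0.5, 0, 0], "delta_rot": [0, 0, 0]},
    {"hand": 1, "offset": [0.5, 0, 0], "delta_rot": [0, 0, 0]},
    {"hand": 1, "offset": [0, 0, 0], "delta_rot": [0, 0, 0]},
    {"hand": 1, "offset": [0, 0, 0], "delta_rot": [0, 0, 0]},
    {"hand": 1, "offset": [0, 0, 0], "delta_rot": [0, 0, 0]},
    {"hand": 1, "offset": [0, 0, 0], "delta_rot": [0, 0, 0]},
    {"hand": 1, "offset": [0, 0, 0], "delta_rot": [0, 0, 0]},
    {"hand": 1, "offset": [0, 0, 0], "delta_rot": [0, 0, 0]},
  ],
)

```text
time_s: 37.6
tcp_pos: [480.7, -130.2, 113.8]
eef_rot: [3.141, 0.003, 1.418]
contact_force: [-0.9, -8.5, 1.2]
grip_width: 0.8
finger_force: 4.4
```

>>> play_rows(
  plan=[
    {"hand": 1, "offset": [-4, 0, 0], "delta_rot": [0, 0, 0]},
    {"hand": 1, "offset": [-8, 0, 0], "delta_rot": [0, 0, 0]},
    {"hand": 1, "offset": [-8, 0, 0], "delta_rot": [0, 0, 0]},
    {"hand": 1, "offset": [0, 0, -15], "delta_rot": [0, 0, 0]},
    {"hand": 1, "offset": [0, 0, -20], "delta_rot": [0, 0, 0]},
    {"hand": 1, "offset": [0, 0, -20], "delta_rot": [0, 0, 0]},
    {"hand": 1, "offset": [0, 0, -25], "delta_rot": [0, 0, 0]},
    {"hand": 1, "offset": [0, 0, -25], "delta_rot": [0, 0, 0]},
    {"hand": 1, "offset": [0, 0, -25], "delta_rot": [0, 0, 0]},
    {"hand": 1, "offset": [0, 0, 0], "delta_rot": [0, 0, 0]},
  ],
)

```text
time_s: 38.85
tcp_pos: [479.0, -147.5, 245.9]
eef_rot: [3.137, -0.0, 1.421]
contact_force: [0.4, 0.1, -0.5]
grip_width: 0.4
finger_force: 0.0
```

```bash
python3 s.py
python3 - <<'E'
from h import *
st=manip.sense();s=optics.snapshot("wrist")
import pickle;pickle.dump((st,s),open("w3.pkl","wb"))
cv2.imwrite("pics/e.png",cv2.resize(cv2.cvtColor(s["img"],cv2.COLOR_RGB2BGR),(800,600)))
E
```

```text
{'time_s': 38.85, 'joints': [0.128, 0.535, 0.123, 1.951, -0.103, 0.656, 0.166], 'tcp_pos': [478.999, -147.451, 245.877], 'eef_rot': [3.137, -0.0, 1.421], 'contact_force': [0.424, 0.081, -0.492], 'ft_torque': [-0.107, 0.068, -0.046], 'grip_width': 0.396, 'finger_force': 0.0}
j7 effort -0.019811050733551383 yaw deg 81.40396398148462
```

View pics/e.png

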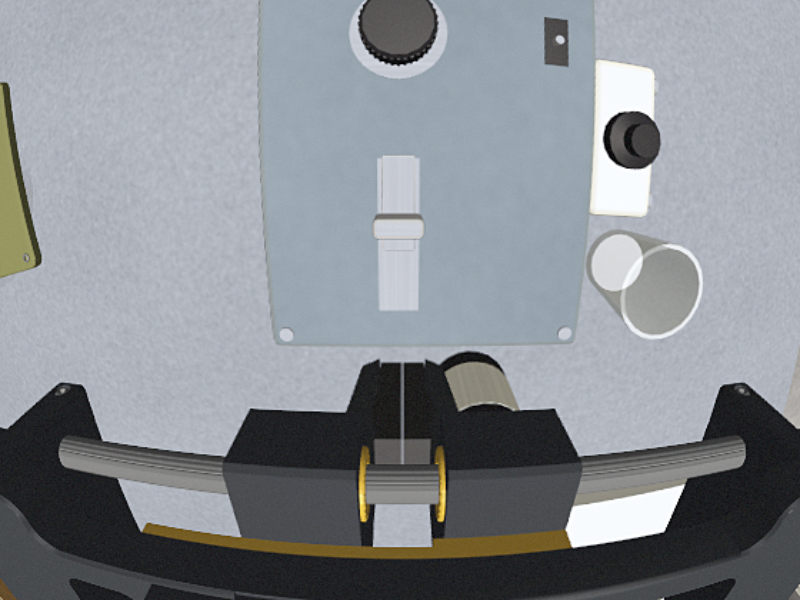

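The picture shows the latch bolt flush with the track's end at ~(398,156), the pin mid-slot at ~(560,40), and the cup and jar standing unmoved.

Run:
```python
from h import *
import pickle;st,s=pickle.load(open("w3.pkl","rb"));K,T=s["camera_matrix"],s["tool_from_camera"]
W=lambda x,y,z:wray(np.array((x,y))*.7,K,T,st,z)
a,b=W(286,334,90),W(565,333,90);ex=(b-a)/np.linalg.norm(b-a);ey=np.array([-ex[1],ex[0],0]);m=(a+b)/2
for n,q in dict(pin=W(560,40,98),slot_c=W(557,41.5,90),grip=W(398.5,226,118)).items():
    print(n,(q-m)@ex,(q-m)@ey-139)   # screws at y=-139 (278 mm apart in the first view)
print(manip.close_job())
```

```text
pin 79.1845091851991 59.25866187588991
slot_c 79.92983179303009 59.90412827303143
grip -20.30758199156158 -58.459042726595385
the job is handed in; nothing more can be done
None
```

The job is handed in: I wound the knob gently to its zero stop (0.55 N m, under the 0.75 limit), turned it clockwise five clicks, and pushed the latch fully home. The last picture agreed, with the stroke pin at about 59 to 60 mm, the latch grip at about y = -58 to -60 mm and the cup and jar standing; the bottle was out of view.

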